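# Take a globe foot off the lining wheel by its left-hand nut

## Task

The turned wooden globe foot is finished: take it off the lining wheel. The knurled nut that clamps it has a left-hand thread, so turn it clockwise, seen from above; feel that it gives and follow it up gently as it climbs, and do not force it tighter, press it down or pull at it while the thread still holds. Lay the nut gently in the brass dish, then lift the foot straight up off the stud and stand it gently in the middle of the white foam pad, leaving everything else where it is.

Things in the scene. Friction and masses are not known exactly. Their poses are not given: they have to be found in the camera images.
- nut_mid (a point): centre of the loose knurled steel hand nut, half-way up: 32 mm high, 42 mm across where gripped, 26 mm bore, 0.12 kg, on the stud on top of the foot. It clamps with 10 to 22 N; 0.1 to 0.4 N m clockwise frees it. The thread is coarse, so it climbs several mm in a half turn. It leaves the thread within a half turn, how soon is to be felt; until then it cannot be lifted. Over 27 N spoils the thread
- foot_neck (a point): point on the axis of the loose wooden globe foot, in the middle of its straight neck, 39 mm above its underside and 11 mm below its top. The neck is a round 52 mm across, 24 mm long (from 26 mm to 50 mm above the underside; thin 58 mm bead at its lower end, look only). The foot is 50 mm high, 100 mm across its base, 0.22 kg, with a 28 mm bore for the stud
- foot_base (a point): centre of the underside of the wooden foot; its z axis is the foot's axis, up
- stud_top (a point): top end of the fixed steel stud, 23 mm across the thread, on the wheel's axis, 32 to 35 mm above the foot's top when clamped, 0 to 3 mm above the nut's top. The foot must rise at least 90 mm to clear the stud, the nut 40 mm
- dish_top (a point): centre of the flat top of the brass pin dish, 110 mm across, 11 mm high, fixed on the bench; the nut rests at this height
- pad_top (a point): centre of the upper face of the white foam pad, 145 x 135 mm, fixed on the bench, 9 mm high; the foot stands at this height
- stand: lining wheel: a locked grey and dark steel turntable, head 140 mm across and 40 mm high, fixed to the bench; origin at the centre of its underside, z up. The foot stands on a sprung rubber seat, 106 mm across, whose top is 51 to 54 mm above the origin when clamped
- seat (a joint): height of the sprung rubber seat under the foot, in m: about 0.001 to 0.004 while the nut clamps the foot, 0.005 when the nut is slack, falling towards and below 0 when the nut is tightened further or pressed down (4 N per mm)
- water_pot: pewter pot with a handle, 106 mm high, stands at the back; leave alone
- pigment_jar: jar with a black lid, 59 mm across, 95 mm high; leave alone
- ink_jar: low jar with a black lid, 47 mm across, 44 mm high; leave alone
- tape_roll: roll of tape lying flat, 92 mm across, 18 mm high; leave alone
- small_jar: small jar with a wide lid, 36 mm across, 48 mm high; leave alone
- eraser: eraser in a card sleeve, 38 x 18 x 11 mm; leave alone

How it is judged (in metres and radians):
On the way, in this order (a step that is already met when the one before it is completed fails the run):
1. the nut is unscrewed and off the stud, the foot still on its seat (z of nut_mid in the frame of stand above 0.152 m and z of foot_base in the frame of stand below 0.06 m), for 0.1 s.
2. the nut lies in the dish, let go (horizontal distance between nut_mid and dish_top below 0.032 m and z of nut_mid in the frame of dish_top below 0.024 m and contact force between the fingers and nut below 0.2 N), for 0.2 s.
3. the foot is clear above the stud (z of foot_base in the frame of stand above 0.137 m), for 0.1 s.
At the end, for the whole second after the job is handed in: the foot stands upright (within 0.1 rad) and at rest on the foam pad, its centre within 20 mm of the pad's; the nut lies at rest in the brass dish, its centre within 32 mm of the dish's; both let go (horizontal distance between foot_base and pad_top below 0.02 m and z of foot_base in the frame of pad_top below 0.004 m and angle between foot_base's own z axis and vertical below 0.1 rad and linear speed of each of foot, nut below 0.01 m/s and horizontal distance between nut_mid and dish_top below 0.032 m and z of nut_mid in the frame of dish_top below 0.024 m); the robot touches nothing.
It fails at once if the nut is tightened further or pressed down (the seat is squeezed to below -0.8 mm) (value of joint seat below -0.0008 m).
It fails at once if the thread is wrenched: more than 27 N between nut and stand (contact force between nut and stand above 27 N).
It fails at once if the nut is slammed into the dish (over 45 N) (contact force between nut and dish above 45 N).
It fails at once if the foot is slammed onto the pad (over 45 N) (contact force between foot and pad above 45 N).
It fails at once if a bystander is moved more than 15 mm (distance of any of water_pot, pigment_jar, ink_jar, tape_roll, small_jar, eraser from where it was at the start of the episode above 0.015 m).
It also fails if it takes over 67 s, if anything falls off the work surface, if the arm or the gripper's body presses on something with over 40 N, if the wrist force passes 120 N, or if a joint passes its speed limit or range.

## Robot

A 6-joint arm with a two-finger parallel gripper is mounted at the origin on a cart in front of the work surface, level with it; the furniture and walls round the work are solid. World frame = base frame: x ahead of the robot, y to its left, z up, the work surface at z = 0. Lengths are in m, angles in degrees, forces in N, time in s.
With the tool pointing down it reaches from about 0.35 to 0.875 m from the base axis. Payload 4.2 kg.
Tool frame: the origin (TCP) lies on the centre line of the jaws, within the pads' length; the fingertips stand 17 mm ahead of it and the grasp point (between the pads) lies 2 mm behind it (tips_ahead is the distance from the TCP to the fingertips, in m); z points along the fingers, x is the direction in which the jaws open and shut, and the axes are right-handed (so a half turn about z gives the same grasp; the last joint's range is limited). The gripper opens to 87 mm and grips with 3 to 60 N. Pads are 19 mm wide; open, the fingers measure 117 mm over their backs; the gripper's body (75 mm by 190 mm) begins 51 mm behind the grasp point.
Start: joints at [-61.96, 22.042, 0.453, 0, -68.411, -14.817], TCP at [0.143, -0.608, 0.24] pointing down, gripper open.
Joint ranges: [-179.83, 179.83], [-69.29, 118.12], [-61.27, 80.66], [-181.25, 117.63], [-171.15, -9.14], [-177.46, 177.46]. Speed limits (degrees/s): [159.86, 159.86, 180, 180, 180, 180].

## Interface

Orientations are given as a 3x3 rotation matrix whose columns are the frame's x, y, z axes.
In Python, from station import sense, capture, camera_info, finish_job, boxes_of, spot_point, tips_ahead gives the robot as it stands. The module is installed in compiled form; this text tells all that it offers.
- The arm moves only by the tool carry_out, never from a script. Its arguments are lists of equal length, an entry for each row: "delta_pos": the shift along the tool's x, y, z scaled (see below), a list of three; "spin": the turn about the tool's z scaled (see below); "gripper": the opening in per cent of the stroke, from 0 (shut) to 100 (fully open). In form: {"delta_pos": [[x, y, z], ...], "spin": [spin, ...], "gripper": [gripper, ...]}. A call has 1 to 12 rows; each row is the pose to reach, as a shift and turn from the pose commanded when the call began, along the tool's axes at that moment; what a row does not reach only later rows make up. The controller multiplies each number of a shift by 0.1 m and each number of a turn by pi/4 rad. A row lasts 1/8 s, in which the tool goes at most 62.5 mm and 10.7 degrees, less where a joint would pass 70% of its speed; a pose out of reach is approached as far as the arm can. A call with a number of a shift or a turn outside -1 to 1 is refused whole. A call with a gripper value outside its range is refused whole. The fingers move at their own pace and stop on an object; the grip force is fixed at half the most. Time passes only in rows, so rows that repeat a pose let the fingers close. It gives the time, the measured TCP pose, the force and the opening at its end, in the units of the state.
- sense(): the state, without advancing time (a new reading comes with each control period).
- capture(name): name is "scene" or "top"; returns the picture (384x512x3 uint8, red, green, blue); there is no depth.
- camera_info(name): a dict with "fov_y" (degrees; the focal length in pixels is half the picture's height over the tangent of half this angle, whatever the lens; pixels are square), "cx", "cy" (the principal point, pixels), "D" ([k1, k2, p1, p2, k3] as OpenCV has them; the pictures are not rectified), "origin" and "rotation" of the camera in the world. Camera axes: x right, y down, z forward; pixel columns grow to the right and rows downward; lengths in m; the calibration is good to about 2 mm. A picture is of the moment at which its call begins. camera_info takes no time and is no camera call.
- finish_job(): hands the job in, once; it reports no verdict.
Trained networks look in the newest picture that a camera, given by its name, has taken for a name from the list of things; names that differ only in an ending like _2 or _b are one class to them, and where a whole thing is asked for, a point or a joint stands for the part that bears it (a point fixed in the world has none). Each returns a list of dicts, best first, with "p" (0 to 1); they miss things now and then, are a little off and sometimes report something else, mostly with a low value. They report only what shows in the picture. A call takes as long as a camera call.
- boxes_of(camera, query): "centre" ([x, y, z] in m, in world coordinates, good to about 4 mm: the middle of the surface that is visible of it).
- spot_point(camera, query): "centre" ([x, y, z] in m, in world coordinates, good to about 4 mm: a listed point, or the origin of a listed thing).
The state is a dict: "time_s": time; "joints": joint angles; "joint_velocities": joint speeds; "effort": joint torques, N m; "tcp_pos": TCP position; "ee_rot": TCP orientation; "wrist_force": force on the tool from outside, world axes, zero at the start; "moment": the same for the moment, N m; "gripper_width": opening from 0.0 (shut) to 1.0 (fully open).
Only numpy, scipy, OpenCV 4.12 (cv2) and the standard library are available. Lean on these libraries where they do the work, as an engineer would, in place of code of your own. Each camera call takes 0.05 s, during which the arm holds its last target. There are 200 camera calls.

## Working session

There is one attempt and no reset: what is moved stays moved. The work goes in short steps, Python scripts to look and compute and a tool call to move; the robot and the scene stay as the last step left them, time stands still between calls to the robot, and variables do not carry over. Pictures are saved under pics/ and viewed, and the job is handed in when it is done.

Besides the shell and the picture viewer there is one more tool, called as name(argument=value, ...) on one line, values as JSON. carry_out: Moves the arm, as the interface text tells. Its arguments: {"type":"object","properties":{"delta_pos":{"type":"array","items":{"type":"array","items":{"type":"number","minimum":-1,"maximum":1}}},"spin":{"type":"array","items":{"type":"number","minimum":-1,"maximum":1}},"gripper":{"type":"array","items":{"type":"number"}}},"required":["delta_pos","spin","gripper"]}

```bash
mkdir -p pics
cat > h.py <<'E'
import numpy as np, cv2
from station import *
def snap(cam,f):
    im=capture(cam); cv2.imwrite('pics/'+f,cv2.cvtColor(im,cv2.COLOR_RGB2BGR)); return im
def proj(cam,P):
    c=camera_info(cam); f=192/np.tan(np.radians(c['fov_y']/2)); R=np.array(c['rotation']); t=np.array(c['origin'])
    K=np.array([[f,0,c['cx']],[0,f,c['cy']],[0,0,1]])
    q=(np.atleast_2d(P)-t)@R
    return cv2.projectPoints(q.astype(float),np.zeros(3),np.zeros(3),K,np.array(c['D'],float))[0][:,0]
def ray(cam,uv,z):
    c=camera_info(cam); f=192/np.tan(np.radians(c['fov_y']/2)); R=np.array(c['rotation']); t=np.array(c['origin'])
    K=np.array([[f,0,c['cx']],[0,f,c['cy']],[0,0,1]])
    u=cv2.undistortPoints(np.array(uv,float).reshape(-1,1,2),K,np.array(c['D'],float))[:,0]
    d=np.c_[u,np.ones(len(u))]@R.T
    return t+d*((z-t[2])/d[:,2])[:,None]
def st():
    s=sense(); r=np.round
    print('t',s['time_s'],'tcp',r(s['tcp_pos'],4),'F',r(s['wrist_force'],2),'M',r(s['moment'],3),'w',round(s['gripper_width'],3),'j',r(s['joints'],1)); return s
E
python3 - <<'E'
from h import *
s=st(); print(np.round(s['ee_rot'],3), tips_ahead if not callable(tips_ahead) else tips_ahead())
for c in('scene','top'):
    snap(c,c+'0.png'); i=camera_info(c); print(c,i['fov_y'],np.round(i['origin'],3),np.round(i['rotation'],2).tolist())
    for q in('nut_mid','foot_neck','foot_base','stud_top','dish_top','pad_top','stand'):
        print(q,[(round(d['p'],2),np.round(d['centre'],4).tolist()) for d in spot_point(c,q)[:2]])
    for q in('water_pot','pigment_jar','ink_jar','tape_roll','small_jar','eraser'):
        print(q,[(round(d['p'],2),np.round(d['centre'],3).tolist()) for d in spot_point(c,q)[:1]])
E
```

```text
t 0.0 tcp [ 0.1429 -0.6079  0.2385] F [ 0.23  0.16 -0.07] M [-0.041 -0.017  0.024] w 0.996 j [-62.   22.1   0.4  -0.  -68.4 -14.8]
[[-0.229  0.974 -0.001]
 [ 0.974  0.229  0.002]
 [ 0.002 -0.    -1.   ]] 0.017
scene 50.33393000123744 [0.136 0.206 0.732] [[-0.69, -0.52, 0.5], [-0.73, 0.49, -0.48], [0.0, -0.7, -0.72]]
nut_mid [(0.57, [0.4725, 0.0205, 0.1204])]
foot_neck [(0.83, [0.4744, 0.0256, 0.0947])]
foot_base [(0.68, [0.4774, 0.0264, 0.0527])]
stud_top [(0.57, [0.4777, 0.0256, 0.1395]), (0.4, [0.6903, -0.1308, 0.002])]
dish_top [(0.86, [0.4441, -0.2021, 0.0112]), (0.39, [0.6004, -0.272, 0.0])]
pad_top [(0.6, [0.5533, -0.3742, 0.0091]), (0.2, [0.4766, 0.0242, 0.0889])]
stand [(0.94, [0.4727, 0.0223, 0.0011]), (0.72, [0.4035, -0.0999, -0.0003])]
water_pot []
pigment_jar [(0.91, [0.649, -0.233, -0.003])]
ink_jar [(0.8, [0.602, -0.271, 0.002])]
tape_roll [(0.89, [0.683, -0.34, 0.002])]
small_jar [(0.72, [0.606, -0.098, -0.005])]
eraser [(0.75, [0.405, -0.102, 0.0])]
top 48.258087373892025 [ 0.441 -0.194  1.081] [[0.03, -0.99, 0.13], [-1.0, -0.03, -0.0], [0.01, -0.13, -0.99]]
nut_mid [(0.77, [0.4732, 0.0227, 0.1176])]
foot_neck [(0.85, [0.4754, 0.0208, 0.0913]), (0.72, [0.4729, 0.0211, 0.0018])]
foot_base []
stud_top [(0.63, [0.473, 0.0279, 0.1359])]
dish_top []
pad_top [(0.69, [0.5527, -0.3769, 0.0063])]
stand [(0.93, [0.4733, 0.0227, 0.0029])]
water_pot []
pigment_jar [(0.81, [0.65, -0.234, -0.003])]
ink_jar [(0.78, [0.596, -0.268, 0.002])]
tape_roll [(0.9, [0.678, -0.342, 0.001])]
small_jar [(0.67, [0.447, -0.204, 0.01])]
eraser [(0.56, [0.4, -0.104, 0.004])]
```

View pics/scene0.png

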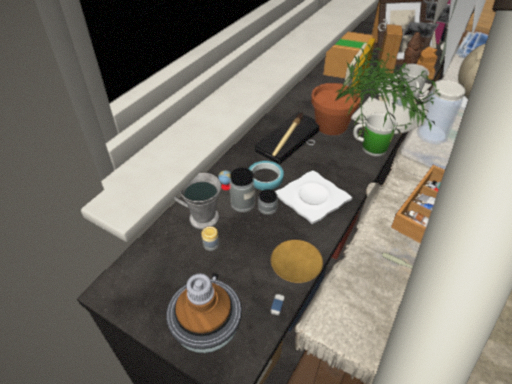

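View pics/top0.png

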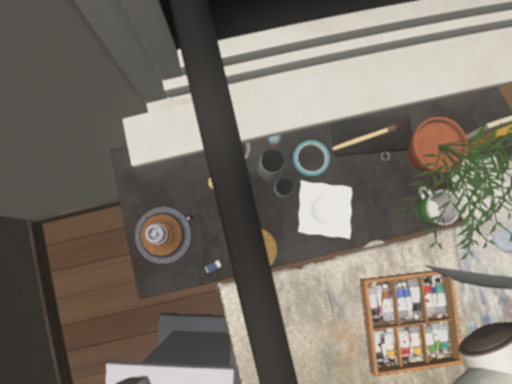

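The scene view shows the wheel, foot and nut at about (200,290), the dish at (297,261) and the pad at (313,195). The networks' results agree with this: the wheel axis is at about (0.4735, 0.0225). I'll move above the nut and pre-turn by −180° so the clockwise travel fits within joint 6's range.

carry_out(delta_pos=[[0.3,0.26,0],[0.6,0.52,0],[0.9,0.78,0]], spin=[0,0,0], gripper=[100,100,100])

```text
time_s: 1.78
tcp_pos: [0.1987, -0.502, 0.2395]
ee_rot: [[-0.228, 0.974, 0.0], [0.974, 0.228, -0.0], [-0.0, 0.0, -1.0]]
wrist_force: [0.6, 0.1, 0.0]
gripper_width: 0.997
```

carry_out(delta_pos=[[0.3,0.26,0],[0.6,0.52,0],[0.9,0.78,0]], spin=[0,0,0], gripper=[100,100,100])

```text
time_s: 2.15
tcp_pos: [0.2542, -0.3964, 0.2398]
ee_rot: [[-0.229, 0.973, 0.001], [0.973, 0.229, -0.0], [-0.001, 0.0, -1.0]]
wrist_force: [1.4, -0.2, -0.8]
gripper_width: 1.005
```

carry_out(delta_pos=[[0.3,0.26,0],[0.6,0.52,0],[0.9,0.78,0]], spin=[0,0,0], gripper=[100,100,100])

```text
time_s: 2.52
tcp_pos: [0.3095, -0.2909, 0.2398]
ee_rot: [[-0.229, 0.974, 0.001], [0.974, 0.229, -0.0], [-0.001, 0.001, -1.0]]
wrist_force: [0.1, 0.7, 0.0]
gripper_width: 0.999
```

carry_out(delta_pos=[[0.3,0.26,0],[0.6,0.52,0],[0.9,0.78,0]], spin=[0,0,0], gripper=[100,100,100])

```text
time_s: 2.9
tcp_pos: [0.3649, -0.1854, 0.2399]
ee_rot: [[-0.229, 0.973, 0.001], [0.973, 0.229, -0.0], [-0.0, 0.001, -1.0]]
wrist_force: [1.4, -0.1, 0.6]
gripper_width: 0.999
```

Run:
```python
from h import *
s=st()
snap('scene','s1.png'); im=snap('top','t1.png')
for c in('scene','top'):
    for q in('nut_mid','foot_neck','stud_top','dish_top','pad_top','stand'):
        print(c,q,[(round(d['p'],2),np.round(d['centre'],4).tolist()) for d in spot_point(c,q)[:1]])
```

```text
t 2.9 tcp [ 0.3649 -0.1854  0.2399] F [ 1.38 -0.06  0.62] M [-0.076 -0.101 -0.044] w 0.999 j [ -3.9   0.3 -27.4   0.  -62.2 -72.8]
scene nut_mid [(0.57, [0.4714, 0.0206, 0.1173])]
scene foot_neck []
scene stud_top [(0.75, [0.4773, 0.0265, 0.1389])]
scene dish_top [(0.78, [0.443, -0.2048, 0.0107])]
scene pad_top [(0.68, [0.5512, -0.3757, 0.0113])]
scene stand [(0.88, [0.4694, 0.0195, 0.0008])]
top nut_mid [(0.68, [0.4762, 0.0244, 0.1203])]
top foot_neck [(0.97, [0.4738, 0.0246, 0.0899])]
top stud_top [(0.58, [0.4755, 0.0259, 0.137])]
top dish_top [(0.75, [0.4461, -0.2026, 0.0134])]
top pad_top [(0.78, [0.55, -0.3755, 0.0093])]
top stand [(0.85, [0.4754, 0.0231, 0.004])]
```

Run:
```python
import cv2
a=cv2.imread('pics/s1.png');b=cv2.imread('pics/t1.png')
cv2.imwrite('pics/c1.png',cv2.hconcat([cv2.resize(a[240:360,140:260],(400,400),interpolation=2),cv2.resize(b[180:280,110:210],(400,400),interpolation=2)]))
```

```text
(no output)
```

View pics/c1.png

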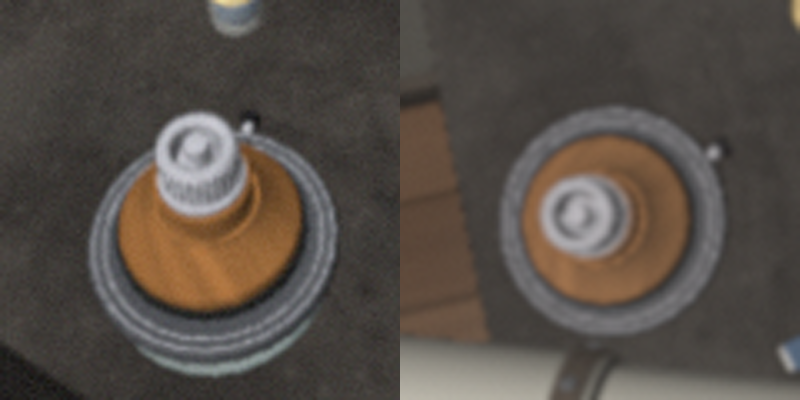

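View pics/t1.png

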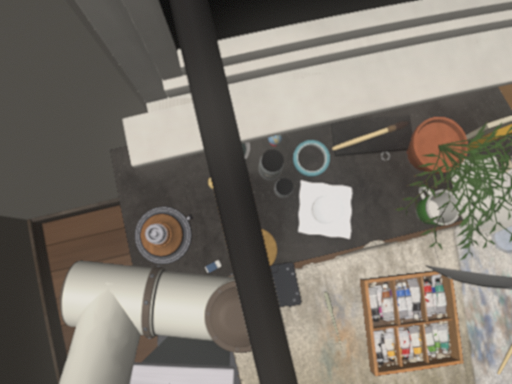

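Run:
```python
from h import *
for z in(.132,.1345,.137): print(z,ray('top',[[156.25,234]],z),ray('scene',[[199.5,284.1]],z))
print(ray('top',[[163,234.75]],.04), ray('top',[[161.5,235]],.0525))
```

```text
0.132 [[0.47126202 0.01554639 0.132     ]] [[0.47108284 0.02095367 0.132     ]]
0.1345 [[0.47118223 0.01499432 0.1345    ]] [[0.46968636 0.0217262  0.1345    ]]
0.137 [[0.47110243 0.01444225 0.137     ]] [[0.46828987 0.02249873 0.137     ]]
[[0.47289268 0.01923942 0.04      ]] [[0.47179907 0.02027535 0.0525    ]]
```

carry_out(delta_pos=[[0.3,0.255,0],[0.6,0.51,0],[0.88,0.765,0]], spin=[0,0,0], gripper=[100,100,100])

```text
time_s: 3.98
tcp_pos: [0.4191, -0.0825, 0.2397]
ee_rot: [[-0.228, 0.974, 0.0], [0.974, 0.228, -0.0], [-0.0, 0.0, -1.0]]
wrist_force: [1.4, -0.6, -0.2]
gripper_width: 0.998
```

carry_out(delta_pos=[[0.3,0.255,0],[0.6,0.51,0],[0.88,0.765,0],[0.88,0.765,0]], spin=[0,0,0,0], gripper=[100,100,100,100])

```text
time_s: 4.47
tcp_pos: [0.4741, 0.0214, 0.2392]
ee_rot: [[-0.231, 0.973, -0.0], [0.973, 0.231, -0.0], [-0.0, -0.0, -1.0]]
wrist_force: [0.3, 0.5, -0.4]
gripper_width: 0.999
```

carry_out(delta_pos=[[0,0,0],[0,0,0],[0,0,0],[0,0,0],[0,0,0]], spin=[-0.2,-0.4,-0.6,-0.8,-1], gripper=[100,100,100,100,100])

```text
time_s: 5.1
tcp_pos: [0.4725, 0.0189, 0.2395]
ee_rot: [[-0.852, 0.523, -0.0], [0.523, 0.852, -0.0], [0.0, -0.0, -1.0]]
wrist_force: [0.2, -0.2, -0.6]
gripper_width: 1.003
```

carry_out(delta_pos=[[0,0,0],[0,0,0],[0,0,0],[0,0,0],[0,0,0]], spin=[-0.2,-0.4,-0.6,-0.8,-1], gripper=[100,100,100,100,100])

```text
time_s: 5.72
tcp_pos: [0.4725, 0.0189, 0.2395]
ee_rot: [[-0.973, -0.233, -0.0], [-0.233, 0.973, -0.0], [0.0, 0.0, -1.0]]
wrist_force: [0.0, 1.0, 0.6]
gripper_width: 1.004
```

carry_out(delta_pos=[[0,0,0],[0,0,0],[0,0,0],[0,0,0],[0,0,0]], spin=[-0.2,-0.4,-0.6,-0.8,-1], gripper=[100,100,100,100,100])

```text
time_s: 6.35
tcp_pos: [0.4725, 0.0189, 0.2395]
ee_rot: [[-0.523, -0.852, -0.0], [-0.852, 0.523, -0.0], [0.0, 0.0, -1.0]]
wrist_force: [0.7, -0.2, -0.4]
gripper_width: 1.002
```

carry_out(delta_pos=[[0,0,0.1],[0,0,0.2],[0,0,0.3],[0,0,0.4],[0,0,0.4],[0,0,0.4]], spin=[-0.2,-0.4,-0.6,-0.8,-1,-1], gripper=[100,100,100,100,100,100])

```text
time_s: 7.1
tcp_pos: [0.4727, 0.019, 0.1995]
ee_rot: [[0.226, -0.974, -0.0], [-0.974, -0.226, -0.0], [0.0, 0.0, -1.0]]
wrist_force: [0.1, 0.2, 0.2]
gripper_width: 1.003
```

Run:
```python
from h import *
s=st();print(np.round(s['ee_rot'],3))
a=snap('scene','s2.png'); b=snap('top','t2.png')
for q in('nut_mid','foot_neck','stud_top','stand'):
  for c in('scene','top'):
        print(c,q,[(round(d['p'],2),np.round(d['centre'],4).tolist()) for d in spot_point(c,q)[:1]])
c=cv2.hconcat([cv2.resize(a[220:360,130:270],(400,400),interpolation=2),cv2.resize(b[160:300,90:230],(400,400),interpolation=2)])
cv2.imwrite('pics/c2.png',c[:,:,::-1])
```

```text
t 7.1 tcp [0.4727 0.019  0.1995] F [0.13 0.24 0.16] M [-0.082  0.116 -0.008] w 1.003 j [ 22.1   9.3 -23.6   0.  -57.1  81. ]
[[ 0.226 -0.974 -0.   ]
 [-0.974 -0.226 -0.   ]
 [ 0.     0.    -1.   ]]
scene nut_mid [(0.93, [0.471, 0.0211, 0.1206])]
top nut_mid [(0.44, [0.472, 0.022, 0.1167])]
scene foot_neck [(0.82, [0.4783, 0.0244, 0.0921])]
top foot_neck [(0.83, [0.4757, 0.0267, 0.0923])]
scene stud_top [(0.72, [0.4751, 0.0224, 0.1383])]
top stud_top [(0.72, [0.4781, 0.0272, 0.1359])]
scene stand [(0.71, [0.475, 0.0181, -0.0035])]
top stand [(0.8, [0.4743, 0.0216, 0.0009])]
```

View pics/c2.png

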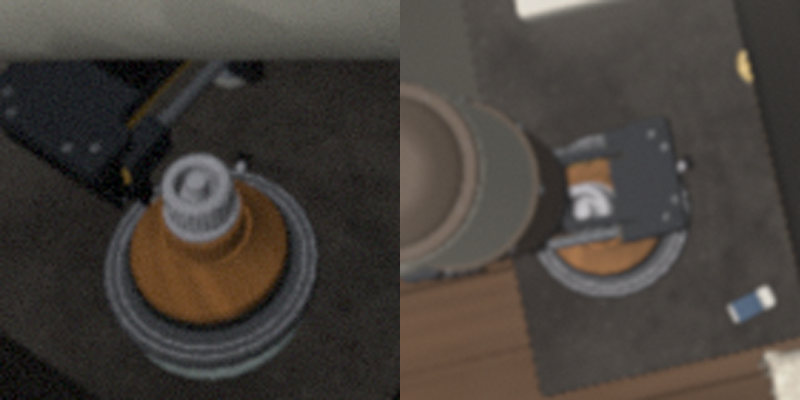

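Run:
```python
from h import *
s=st(); p=np.array(s['tcp_pos']); R=np.array(s['ee_rot'])
for n,v in (('tip+',[.0435,0,.017]),('tip-',[-.0435,0,.017]),('back+',[.0585,0,-.03]),('tcp',[0,0,0])):
    P=p+R@np.array(v); print(n,proj('scene',P)[0],proj('top',P)[0])
print(proj('scene',[.474,.0225,.1345]),proj('top',[.474,.0225,.1345]))
```

```text
t 7.6 tcp [0.473  0.0198 0.1996] F [-0.05  0.33  1.05] M [-0.149  0.142 -0.   ] w 1.0 j [ 22.1   9.3 -23.6  -0.  -57.1  81.1]
tip+ [212.73544296 247.69487987] [169.30226865 228.03235312]
tip- [178.31856395 285.59751209] [128.95467223 236.24033946]
back+ [216.22374547 223.7186405 ] [172.25134362 225.29267553]
tcp [195.01467048 259.79754573] [147.15875204 231.79409729]
[[197.55882668 282.75684364]] [[152.95592933 232.61880328]]
```

View pics/s2.png

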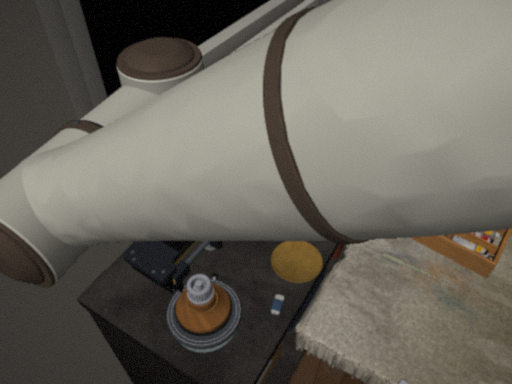

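Projecting the fingertips through the calibration agrees with the picture: the tips predicted at (178,285) and (213,248) appear there, straddling the nut. Next I'll descend around the nut and close in small steps to feel its centre.

carry_out(delta_pos=[[-0.024,-0.016,0.15],[-0.024,-0.016,0.3],[-0.024,-0.016,0.45],[-0.024,-0.016,0.6],[-0.024,-0.016,0.7],[-0.024,-0.016,0.745],[-0.024,-0.016,0.745]], spin=[0,0,0,0,0,0,0], gripper=[80,70,65,60,58,58,58])

```text
time_s: 8.48
tcp_pos: [0.4742, 0.0225, 0.125]
ee_rot: [[0.229, -0.973, -0.0], [-0.973, -0.229, -0.0], [0.0, 0.0, -1.0]]
wrist_force: [-0.5, 0.3, 0.2]
gripper_width: 0.582
```

Run:
```python
from h import *
s=st()
a=snap('scene','s3.png'); b=snap('top','t3.png')
c=cv2.hconcat([cv2.resize(a[230:330,150:250],(400,400),interpolation=2),cv2.resize(b[180:280,110:210],(400,400),interpolation=2)])
cv2.imwrite('pics/c3.png',c[:,:,::-1]);st()
```

```text
t 8.475 tcp [0.4742 0.0225 0.125 ] F [-0.45  0.28  0.23] M [-0.096  0.109 -0.03 ] w 0.582 j [ 22.4  14.7 -29.2   0.  -46.1  80.8]
t 8.575 tcp [0.4744 0.0226 0.1255] F [ 0.14  0.55 -0.13] M [-0.096  0.166 -0.023] w 0.581 j [ 22.4  14.6 -29.2   0.  -46.1  80.8]
```

View pics/c3.png

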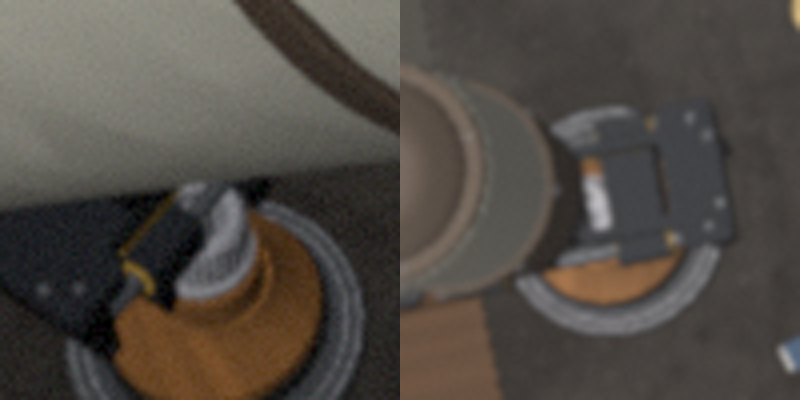

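The fingers straddle the nut, with the left pad at about (187,295) in the scene view, clear of the foot. Now I'll close step by step.

carry_out(delta_pos=[[0,0,0],[0,0,0]], spin=[0,0], gripper=[55,55])

```text
time_s: 8.82
tcp_pos: [0.4742, 0.0225, 0.1254]
ee_rot: [[0.229, -0.973, 0.001], [-0.973, -0.229, 0.0], [-0.0, -0.001, -1.0]]
wrist_force: [0.4, -0.1, -0.3]
gripper_width: 0.549
```

carry_out(delta_pos=[[0,0,0],[0,0,0]], spin=[0,0], gripper=[53.5,53.5])

```text
time_s: 9.07
tcp_pos: [0.4741, 0.0225, 0.1251]
ee_rot: [[0.229, -0.973, 0.0], [-0.973, -0.229, 0.0], [-0.0, -0.0, -1.0]]
wrist_force: [0.3, 0.7, -0.1]
gripper_width: 0.536
```

carry_out(delta_pos=[[0,0,0],[0,0,0]], spin=[0,0], gripper=[52.5,52.5])

```text
time_s: 9.32
tcp_pos: [0.474, 0.0225, 0.125]
ee_rot: [[0.229, -0.973, -0.0], [-0.973, -0.229, -0.0], [0.0, 0.0, -1.0]]
wrist_force: [-0.6, 0.6, -0.9]
gripper_width: 0.527
```

carry_out(delta_pos=[[0,0,0],[0,0,0]], spin=[0,0], gripper=[51.7,51.7])

```text
time_s: 9.57
tcp_pos: [0.474, 0.0225, 0.125]
ee_rot: [[0.229, -0.973, -0.0], [-0.973, -0.229, 0.0], [-0.0, 0.0, -1.0]]
wrist_force: [0.1, -0.1, 0.6]
gripper_width: 0.519
```

carry_out(delta_pos=[[0,0,0],[0,0,0]], spin=[0,0], gripper=[51,51])

```text
time_s: 9.82
tcp_pos: [0.4741, 0.0225, 0.1251]
ee_rot: [[0.229, -0.973, 0.0], [-0.973, -0.229, 0.0], [-0.0, -0.0, -1.0]]
wrist_force: [-0.5, 0.6, -0.4]
gripper_width: 0.508
```

carry_out(delta_pos=[[0,0,0],[0,0,0],[0,0,0],[0,0,0],[0,0,0],[0,0,0]], spin=[0,0.2,0.4,0.6,0.8,1], gripper=[60,60,60,60,60,60])

```text
time_s: 10.58
tcp_pos: [0.4741, 0.0225, 0.1251]
ee_rot: [[-0.531, -0.847, 0.0], [-0.847, 0.531, 0.0], [-0.0, -0.0, -1.0]]
wrist_force: [-0.4, 0.2, 0.2]
gripper_width: 0.6
```

carry_out(delta_pos=[[0,0,0],[0,0,0],[0,0,0],[0,0,0],[0,0,0],[0,0,0]], spin=[0.2,0.4,0.6,0.8,1,1], gripper=[60,60,60,60,55,55])

```text
time_s: 11.32
tcp_pos: [0.474, 0.0225, 0.1251]
ee_rot: [[-0.973, -0.231, -0.0], [-0.231, 0.973, -0.0], [0.0, -0.0, -1.0]]
wrist_force: [-0.0, 0.7, -0.6]
gripper_width: 0.555
```

carry_out(delta_pos=[[0,0,0],[0,0,0]], spin=[0,0], gripper=[53.5,53.5])

```text
time_s: 11.58
tcp_pos: [0.4741, 0.0225, 0.1251]
ee_rot: [[-0.973, -0.23, 0.0], [-0.23, 0.973, 0.0], [-0.0, -0.0, -1.0]]
wrist_force: [-0.8, -0.1, -0.3]
gripper_width: 0.541
```

carry_out(delta_pos=[[0,0,0],[0,0,0]], spin=[0,0], gripper=[52.7,52.7])

```text
time_s: 11.82
tcp_pos: [0.4741, 0.0225, 0.1251]
ee_rot: [[-0.973, -0.229, 0.0], [-0.229, 0.973, 0.0], [-0.0, 0.0, -1.0]]
wrist_force: [-0.6, 0.5, 0.2]
gripper_width: 0.533
```

carry_out(delta_pos=[[0,0,0],[0,0,0]], spin=[0,0], gripper=[52,52])

```text
time_s: 12.08
tcp_pos: [0.4741, 0.0225, 0.1251]
ee_rot: [[-0.973, -0.229, 0.0], [-0.229, 0.973, 0.0], [-0.0, 0.0, -1.0]]
wrist_force: [-1.5, -0.0, -0.2]
gripper_width: 0.522
```

carry_out(delta_pos=[[0,0,0],[0,0,0]], spin=[0,0], gripper=[51.3,51.3])

```text
time_s: 12.32
tcp_pos: [0.4739, 0.0224, 0.125]
ee_rot: [[-0.973, -0.229, -0.0], [-0.229, 0.973, -0.0], [0.0, -0.0, -1.0]]
wrist_force: [-1.2, 0.1, 1.1]
gripper_width: 0.512
```

carry_out(delta_pos=[[0.01,0,0],[0.01,0,0]], spin=[0,0], gripper=[51.3,51.3])

```text
time_s: 12.58
tcp_pos: [0.4731, 0.0222, 0.1251]
ee_rot: [[-0.973, -0.229, 0.0], [-0.229, 0.973, 0.0], [-0.0, 0.0, -1.0]]
wrist_force: [0.7, -0.1, -0.1]
gripper_width: 0.508
```

carry_out(delta_pos=[[0,0,0],[0,0,0]], spin=[0,0], gripper=[50.3,50.3])

```text
time_s: 12.82
tcp_pos: [0.4731, 0.0223, 0.1251]
ee_rot: [[-0.973, -0.229, 0.0], [-0.229, 0.973, 0.0], [-0.0, 0.0, -1.0]]
wrist_force: [0.1, -0.1, 0.2]
gripper_width: 0.501
```

carry_out(delta_pos=[[0,0,0],[0,0,0]], spin=[0,0], gripper=[49.7,49.7])

```text
time_s: 13.08
tcp_pos: [0.4731, 0.0222, 0.1251]
ee_rot: [[-0.973, -0.229, 0.0], [-0.229, 0.973, 0.0], [-0.0, 0.0, -1.0]]
wrist_force: [-0.3, -0.2, -0.0]
gripper_width: 0.5
```

carry_out(delta_pos=[[0,0,0],[0,0,0],[0,0,0],[0,0,0],[0,0,0],[0,0,0]], spin=[0,-0.2,-0.4,-0.6,-0.8,-1], gripper=[60,60,60,60,60,60])

```text
time_s: 13.82
tcp_pos: [0.4731, 0.0222, 0.125]
ee_rot: [[-0.522, -0.853, 0.0], [-0.853, 0.522, 0.0], [-0.0, -0.0, -1.0]]
wrist_force: [-0.2, -1.1, -0.9]
gripper_width: 0.602
```

carry_out(delta_pos=[[0,0,0],[0,0,0],[0,0,0],[0,0,0],[0,0,0],[0,0,0]], spin=[-0.2,-0.4,-0.6,-0.8,-1,-1], gripper=[60,60,60,60,52,52])

```text
time_s: 14.58
tcp_pos: [0.4731, 0.0222, 0.1251]
ee_rot: [[0.227, -0.974, -0.0], [-0.974, -0.227, -0.0], [0.0, 0.0, -1.0]]
wrist_force: [-0.3, 1.4, -1.1]
gripper_width: 0.529
```

carry_out(delta_pos=[[0,0,0],[0,0,0]], spin=[0,0], gripper=[50.7,50.7])

```text
time_s: 14.82
tcp_pos: [0.4731, 0.0222, 0.125]
ee_rot: [[0.228, -0.974, 0.0], [-0.974, -0.228, 0.0], [-0.0, -0.0, -1.0]]
wrist_force: [0.2, -0.4, -0.5]
gripper_width: 0.514
```

carry_out(delta_pos=[[0,0,0],[0,0,0]], spin=[0,0], gripper=[49.9,49.9])

```text
time_s: 15.08
tcp_pos: [0.4731, 0.0222, 0.1251]
ee_rot: [[0.228, -0.974, -0.0], [-0.974, -0.228, -0.0], [0.0, 0.0, -1.0]]
wrist_force: [0.2, -0.5, -0.6]
gripper_width: 0.5
```

carry_out(delta_pos=[[0,0,0],[0,0,0]], spin=[0,0], gripper=[49.2,49.2])

```text
time_s: 15.32
tcp_pos: [0.4731, 0.0223, 0.125]
ee_rot: [[0.229, -0.974, -0.0], [-0.974, -0.229, 0.0], [-0.0, 0.0, -1.0]]
wrist_force: [-0.4, 1.5, 1.1]
gripper_width: 0.492
```

carry_out(delta_pos=[[0,0,0],[0,0,0],[0,0,0]], spin=[0,0,0], gripper=[48,46,42])

```text
time_s: 15.7
tcp_pos: [0.4731, 0.0224, 0.125]
ee_rot: [[0.229, -0.974, 0.0], [-0.974, -0.229, 0.0], [-0.0, -0.0, -1.0]]
wrist_force: [-1.4, 3.0, 0.2]
gripper_width: 0.481
```

```bash
python3 -c "from h import *;st()"
```

```text
t 15.7 tcp [0.4731 0.0224 0.125 ] F [-1.44  3.05  0.18] M [0.687 0.453 0.019] w 0.481 j [ 22.4  14.6 -29.4  -0.  -46.   80.8]
```

carry_out(delta_pos=[[-0.002,0,0],[-0.003,0.001,0],[-0.003,0.001,0]], spin=[0,0.05,0.1], gripper=[40,40,40])

```text
time_s: 16.08
tcp_pos: [0.4731, 0.0222, 0.1252]
ee_rot: [[0.152, -0.988, 0.0], [-0.988, -0.152, -0.001], [0.001, -0.0, -1.0]]
wrist_force: [-0.1, 0.1, 0.9]
gripper_width: 0.478
```

```bash
python3 -c "from h import *;st()"
```

```text
t 16.075 tcp [0.4731 0.0222 0.1252] F [-0.1   0.07  0.86] M [-0.078  0.263  0.202] w 0.478 j [ 22.4  14.6 -29.4   0.1 -46.   76.2]
```

carry_out(delta_pos=[[0,0,-0.001],[0,0,-0.0025],[0,0,-0.0025]], spin=[0.1,0.2,0.2], gripper=[40,40,40])

```text
time_s: 16.45
tcp_pos: [0.4731, 0.0219, 0.1257]
ee_rot: [[-0.004, -1.0, 0.0], [-1.0, 0.004, -0.001], [0.001, -0.0, -1.0]]
wrist_force: [-0.6, -2.2, 3.3]
gripper_width: 0.478
```

```bash
python3 -c "from h import *;st()"
```

```text
t 16.45 tcp [0.4731 0.0219 0.1257] F [-0.57 -2.25  3.34] M [-0.814  0.227 -0.135] w 0.478 j [ 22.4  14.5 -29.4   0.1 -46.1  67.3]
```

carry_out(delta_pos=[[0.001,0,-0.003],[0.002,0,-0.006],[0.002,0,-0.007]], spin=[0.1,0.2,0.2], gripper=[40,40,40])

```text
time_s: 16.82
tcp_pos: [0.473, 0.0219, 0.1263]
ee_rot: [[-0.16, -0.987, 0.0], [-0.987, 0.16, -0.001], [0.0, -0.0, -1.0]]
wrist_force: [0.5, -1.6, 2.7]
gripper_width: 0.475
```

```bash
python3 -c "from h import *;st()"
```

```text
t 16.825 tcp [0.473  0.0219 0.1263] F [ 0.48 -1.57  2.68] M [-0.782  0.209 -0.129] w 0.475 j [ 22.4  14.5 -29.3   0.  -46.2  58.4]
```

carry_out(delta_pos=[[0.001,0,-0.004],[0.001,0,-0.008],[0.001,0,-0.008]], spin=[0.1,0.2,0.2], gripper=[40,40,40])

```text
time_s: 17.2
tcp_pos: [0.473, 0.0222, 0.1269]
ee_rot: [[-0.312, -0.95, 0.0], [-0.95, 0.312, -0.0], [-0.0, -0.0, -1.0]]
wrist_force: [-0.8, -1.1, 3.5]
gripper_width: 0.473
```

```bash
python3 -c "from h import *;st()"
```

```text
t 17.2 tcp [0.473  0.0222 0.1269] F [-0.78 -1.09  3.5 ] M [-0.484  0.162 -0.116] w 0.473 j [ 22.4  14.4 -29.3   0.  -46.3  49.4]
```

carry_out(delta_pos=[[0,0,-0.005],[0,0,-0.01],[0,0,-0.015],[0,0,-0.017]], spin=[0.13,0.27,0.4,0.4], gripper=[40,40,40,40])

```text
time_s: 17.7
tcp_pos: [0.4729, 0.0225, 0.128]
ee_rot: [[-0.589, -0.808, 0.0], [-0.808, 0.589, 0.001], [-0.0, 0.0, -1.0]]
wrist_force: [0.8, -0.3, -3.0]
gripper_width: 0.477
```

```bash
python3 -c "from h import *;st()"
```

```text
t 17.7 tcp [0.4729 0.0225 0.128 ] F [ 0.77 -0.25 -3.05] M [ 0.094 -0.231  0.049] w 0.477 j [ 22.4  14.3 -29.2  -0.  -46.5  31.5]
```

carry_out(delta_pos=[[0,0,-0.002],[0,0,-0.005],[0,0,-0.009],[0,0,-0.009]], spin=[0.13,0.27,0.4,0.4], gripper=[40,40,40,40])

```text
time_s: 18.2
tcp_pos: [0.4724, 0.0222, 0.1289]
ee_rot: [[-0.81, -0.587, -0.001], [-0.587, 0.81, -0.0], [0.001, 0.001, -1.0]]
wrist_force: [-1.4, -0.3, -1.8]
gripper_width: 0.476
```

```bash
python3 -c "from h import *;st()"
```

```text
t 18.2 tcp [0.4724 0.0222 0.1289] F [-1.37 -0.35 -1.83] M [ 0.006  0.161 -0.011] w 0.476 j [ 22.4  14.2 -29.1  -0.  -46.7  13.5]
```

carry_out(delta_pos=[[0,0,-0.003],[0,0,-0.006],[0,0,-0.009],[0,0,-0.009]], spin=[0.13,0.27,0.4,0.4], gripper=[40,40,40,40])

```text
time_s: 18.7
tcp_pos: [0.4727, 0.0222, 0.1301]
ee_rot: [[-0.951, -0.308, -0.001], [-0.308, 0.951, -0.0], [0.0, 0.0, -1.0]]
wrist_force: [-0.6, -0.4, -1.6]
gripper_width: 0.479
```

```bash
python3 -c "from h import *;st()"
```

```text
t 18.7 tcp [0.4727 0.0222 0.1301] F [-0.56 -0.4  -1.62] M [ 0.03   0.151 -0.029] w 0.479 j [ 22.4  14.2 -29.   -0.  -46.8  -4.5]
```

carry_out(delta_pos=[[0,0,-0.003],[0,0,-0.007],[0,0,-0.011],[0,0,-0.011]], spin=[0.13,0.27,0.4,0.4], gripper=[40,40,40,40])

```text
time_s: 19.2
tcp_pos: [0.4728, 0.0222, 0.1313]
ee_rot: [[-1.0, 0.001, -0.0], [0.001, 1.0, 0.0], [0.0, 0.0, -1.0]]
wrist_force: [0.0, -1.0, -1.4]
gripper_width: 0.475
```

```bash
python3 -c "from h import *;st()"
```

```text
t 19.2 tcp [0.4728 0.0222 0.1313] F [ 0.02 -1.04 -1.38] M [0.022 0.088 0.023] w 0.475 j [ 22.4  14.1 -29.   -0.  -47.  -22.5]
```

carry_out(delta_pos=[[0,0,-0.005],[0,0,-0.01],[0,0,-0.015],[0,0,-0.015]], spin=[0.13,0.27,0.4,0.4], gripper=[40,40,40,40])

```text
time_s: 19.7
tcp_pos: [0.4726, 0.0222, 0.1326]
ee_rot: [[-0.951, 0.31, -0.001], [0.31, 0.951, -0.0], [0.001, -0.0, -1.0]]
wrist_force: [0.0, -0.3, -2.4]
gripper_width: 0.48
```

```bash
python3 -c "from h import *;st()"
```

```text
t 19.7 tcp [0.4726 0.0222 0.1326] F [ 0.01 -0.26 -2.44] M [ 0.112  0.131 -0.031] w 0.48 j [ 22.4  14.  -28.9  -0.  -47.2 -40.5]
```

carry_out(delta_pos=[[0,0,-0.005],[0,0,-0.01],[0,0,-0.015],[0,0,-0.015]], spin=[0.13,0.27,0.4,0.4], gripper=[40,40,40,40])

```text
time_s: 20.2
tcp_pos: [0.4728, 0.0222, 0.1344]
ee_rot: [[-0.809, 0.588, -0.0], [0.588, 0.809, -0.0], [0.0, -0.0, -1.0]]
wrist_force: [-0.2, 0.6, -0.7]
gripper_width: 0.474
```

```bash
python3 -c "from h import *;st()"
```

```text
t 20.2 tcp [0.4728 0.0222 0.1344] F [-0.25  0.63 -0.72] M [0.025 0.179 0.003] w 0.474 j [ 22.4  13.8 -28.7  -0.  -47.4 -58.4]
```

carry_out(delta_pos=[[0,0,-0.006],[0,0,-0.012],[0,0,-0.018],[0,0,-0.02]], spin=[0.1,0.2,0.3,0.3], gripper=[40,40,40,40])

```text
time_s: 20.7
tcp_pos: [0.473, 0.0222, 0.1365]
ee_rot: [[-0.649, 0.761, 0.0], [0.761, 0.649, 0.0], [-0.0, 0.0, -1.0]]
wrist_force: [-0.3, 0.5, -1.4]
gripper_width: 0.475
```

Run:
```python
from h import *
st(); a=snap('scene','s4.png'); b=snap('top','t4.png')
c=cv2.hconcat([cv2.resize(a[230:330,150:250],(400,400),interpolation=2),cv2.resize(b[180:280,110:210],(400,400),interpolation=2)])
cv2.imwrite('pics/c4.png',c[:,:,::-1]);st()
```

```text
t 20.7 tcp [0.473  0.0222 0.1365] F [-0.32  0.52 -1.43] M [0.006 0.049 0.05 ] w 0.475 j [ 22.4  13.7 -28.6   0.  -47.7 -72. ]
t 20.8 tcp [0.473  0.0222 0.1364] F [ 0.46 -0.38 -1.7 ] M [0.098 0.045 0.004] w 0.471 j [ 22.4  13.7 -28.6   0.  -47.7 -72. ]
```

View pics/c4.png

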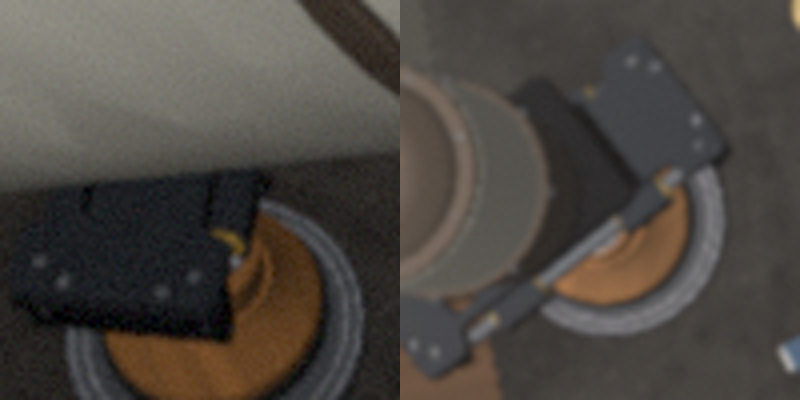

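The wrist force is now just the nut's weight (about −1.4 N) although the feed outran the climb, so the thread has let go. I'll lift it and carry it over the dish.

carry_out(delta_pos=[[0,0,-0.03],[0,0,-0.08],[0,0,-0.16],[0,0,-0.26],[0,0,-0.4],[0,0,-0.55],[0,0,-0.7],[0,0,-0.85],[0,0,-0.9],[0,0,-0.9]], spin=[0,0,0,0,0,0,0,0,0,0], gripper=[40,40,40,40,40,40,40,40,40,40])

```text
time_s: 22.05
tcp_pos: [0.4729, 0.0223, 0.2268]
ee_rot: [[-0.646, 0.764, 0.001], [0.764, 0.646, 0.001], [-0.0, 0.001, -1.0]]
wrist_force: [0.5, -0.4, -1.6]
gripper_width: 0.479
```

Run:
```python
from h import *
st(); snap('scene','s5.png')
for q in('nut_mid','foot_neck'): print(q,[(round(d['p'],2),np.round(d['centre'],4).tolist()) for d in spot_point('scene',q)[:2]])
```

```text
t 22.05 tcp [0.4729 0.0223 0.2268] F [ 0.51 -0.45 -1.6 ] M [0.078 0.094 0.014] w 0.479 j [ 22.4   7.8 -21.2  -0.  -61.  -72.2]
nut_mid [(0.45, [0.4719, 0.0219, 0.2203])]
foot_neck [(0.78, [0.4745, 0.023, 0.0941])]
```

View pics/s5.png

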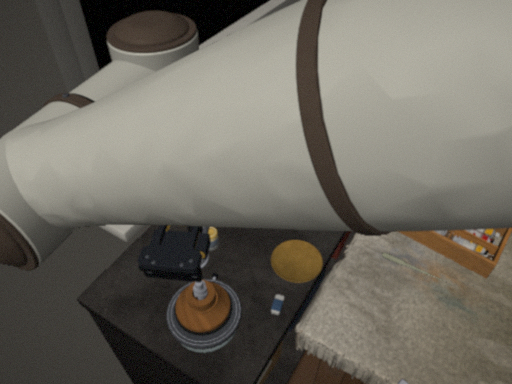

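The nut has come off and is in the gripper, with the bare stud visible at (200,288). The dish is at (297,261), and I'll carry the nut there.

carry_out(delta_pos=[[-0.2,-0.21,0],[-0.4,-0.42,0],[-0.6,-0.63,0],[-0.765,-0.84,0]], spin=[0,0,0,0], gripper=[40,40,40,40])

```text
time_s: 22.7
tcp_pos: [0.4578, -0.0914, 0.2258]
ee_rot: [[-0.646, 0.764, -0.001], [0.764, 0.646, -0.0], [0.001, -0.001, -1.0]]
wrist_force: [0.6, -0.3, -1.9]
gripper_width: 0.477
```

carry_out(delta_pos=[[-0.2,-0.21,0],[-0.4,-0.42,0],[-0.6,-0.63,0],[-0.765,-0.84,0],[-0.765,-0.84,0]], spin=[0,0,0,0,0], gripper=[40,40,40,40,40])

```text
time_s: 23.32
tcp_pos: [0.4428, -0.2042, 0.2256]
ee_rot: [[-0.644, 0.765, -0.002], [0.765, 0.644, 0.0], [0.001, -0.001, -1.0]]
wrist_force: [0.8, 0.5, -1.6]
gripper_width: 0.477
```

carry_out(delta_pos=[[0,0,0.25],[0,0,0.5],[0,0,0.75],[0,0,1],[0,0,1]], spin=[0,0,0,0,0], gripper=[40,40,40,40,40])

```text
time_s: 23.95
tcp_pos: [0.4421, -0.2022, 0.1246]
ee_rot: [[-0.646, 0.763, -0.005], [0.763, 0.646, 0.001], [0.004, -0.004, -1.0]]
wrist_force: [-0.3, 0.1, -2.1]
gripper_width: 0.477
```

Run:
```python
from h import *
s=st();print(np.round(s['ee_rot'],3)[:2]); a=snap('scene','s6.png');b=snap('top','t6.png')
for c in('scene','top'):
  for q in('nut_mid','dish_top','foot_neck'): print(c,q,[(round(d['p'],2),np.round(d['centre'],4).tolist()) for d in spot_point(c,q)[:2]])
```

```text
t 23.95 tcp [ 0.4421 -0.2022  0.1246] F [-0.27  0.06 -2.12] M [0.038 0.018 0.082] w 0.477 j [ -5.4  15.9 -27.6  -0.  -46.9 -44.3]
[[-0.646  0.763 -0.005]
 [ 0.763  0.646  0.001]]
scene nut_mid []
scene dish_top [(0.71, [0.4452, -0.2073, 0.01])]
scene foot_neck [(0.76, [0.475, 0.0225, 0.0948])]
top nut_mid []
top dish_top []
top foot_neck [(0.6, [0.5993, -0.2701, -0.0017])]
```

View pics/s6.png

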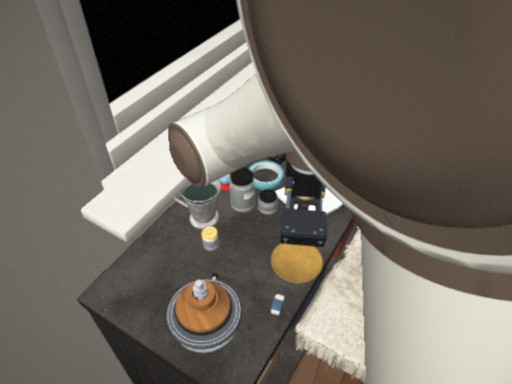

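carry_out(delta_pos=[[0,0,0.2],[0,0,0.4],[0,0,0.6],[0,0,0.75],[0,0,0.83],[0,0,0.85],[0,0,0.85]], spin=[0,0,0,0,0,0,0], gripper=[40,40,40,40,40,40,40])

```text
time_s: 25.22
tcp_pos: [0.4439, -0.2032, 0.0418]
ee_rot: [[-0.646, 0.763, 0.001], [0.763, 0.646, -0.0], [-0.001, 0.001, -1.0]]
wrist_force: [-0.2, -0.5, -1.8]
gripper_width: 0.478
```

carry_out(delta_pos=[[0,0,0.01],[0,0,0.02],[0,0,0.03],[0,0,0.035],[0,0,0.035]], spin=[0,0,0,0,0], gripper=[40,40,40,40,40])

```text
time_s: 25.85
tcp_pos: [0.4434, -0.2031, 0.0378]
ee_rot: [[-0.646, 0.764, -0.0], [0.764, 0.646, 0.0], [0.0, -0.0, -1.0]]
wrist_force: [-0.2, 0.6, -1.2]
gripper_width: 0.475
```

carry_out(delta_pos=[[0,0,0.007],[0,0,0.014],[0,0,0.02],[0,0,0.025],[0,0,0.025]], spin=[0,0,0,0,0], gripper=[40,40,40,40,40])

```text
time_s: 26.48
tcp_pos: [0.4434, -0.2031, 0.0353]
ee_rot: [[-0.646, 0.764, -0.0], [0.764, 0.646, 0.0], [0.0, -0.0, -1.0]]
wrist_force: [-0.0, 1.1, -2.2]
gripper_width: 0.477
```

carry_out(delta_pos=[[0,0,0.005],[0,0,0.01],[0,0,0.01]], spin=[0,0,0], gripper=[40,40,40])

```text
time_s: 26.85
tcp_pos: [0.4435, -0.2031, 0.0345]
ee_rot: [[-0.646, 0.763, 0.0], [0.763, 0.646, -0.0], [-0.0, 0.0, -1.0]]
wrist_force: [-0.1, -0.0, -0.4]
gripper_width: 0.474
```

carry_out(delta_pos=[[0,0,0.005],[0,0,0.008],[0,0,0.008]], spin=[0,0,0], gripper=[40,40,40])

```text
time_s: 27.22
tcp_pos: [0.4435, -0.2031, 0.0342]
ee_rot: [[-0.646, 0.763, 0.0], [0.763, 0.646, -0.0], [-0.0, 0.0, -1.0]]
wrist_force: [-1.0, 1.3, 5.0]
gripper_width: 0.477
```

The contact reads 5 N, so the nut rests in the dish. I'll release it, rise and look.

carry_out(delta_pos=[[0,0,0],[0,0,0],[0,0,0],[0,0,0]], spin=[0,0,0,0], gripper=[55,65,70,70])

```text
time_s: 27.72
tcp_pos: [0.4434, -0.2031, 0.0335]
ee_rot: [[-0.646, 0.764, -0.0], [0.764, 0.646, 0.0], [0.0, -0.0, -1.0]]
wrist_force: [0.1, 0.0, -1.3]
gripper_width: 0.684
```

carry_out(delta_pos=[[0,0,-0.05],[0,0,-0.2],[0,0,-0.4],[0,0,-0.7],[0,0,-1]], spin=[0,0,0,0,0], gripper=[70,70,80,90,100])

```text
time_s: 28.35
tcp_pos: [0.4433, -0.2031, 0.1348]
ee_rot: [[-0.646, 0.764, -0.0], [0.764, 0.646, -0.0], [-0.0, -0.0, -1.0]]
wrist_force: [0.9, -0.1, -1.1]
gripper_width: 0.928
```

carry_out(delta_pos=[[0,0,-0.3],[0,0,-0.6],[0,0,-0.9],[0,0,-0.9]], spin=[0,0,0,0], gripper=[100,100,100,100])

```text
time_s: 28.85
tcp_pos: [0.4447, -0.2034, 0.2264]
ee_rot: [[-0.646, 0.763, 0.006], [0.763, 0.646, -0.001], [-0.005, 0.004, -1.0]]
wrist_force: [0.6, 0.2, -0.5]
gripper_width: 1.003
```

Run:
```python
from h import *
s=st(); a=snap('scene','s7.png')
for q in('nut_mid','dish_top','foot_neck','foot_base'): print(q,[(round(d['p'],2),np.round(d['centre'],4).tolist()) for d in spot_point('scene',q)[:2]])
d=np.array([.4729,.0223])-s['tcp_pos'][:2]; R=np.array(s['ee_rot'])[:2,:2]; print(d@R)
```

```text
t 28.85 tcp [ 0.4447 -0.2034  0.2264] F [ 0.63  0.24 -0.52] M [ 0.093  0.032 -0.078] w 1.003 j [ -5.5   9.2 -19.5   0.  -61.  -44.3]
nut_mid [(0.98, [0.44, -0.2029, 0.032])]
dish_top [(0.76, [0.4432, -0.2053, 0.0096])]
foot_neck [(0.82, [0.4752, 0.0221, 0.0921])]
foot_base [(0.66, [0.4768, 0.0236, 0.0559])]
[0.15405897 0.16730182]
```

View pics/s7.png

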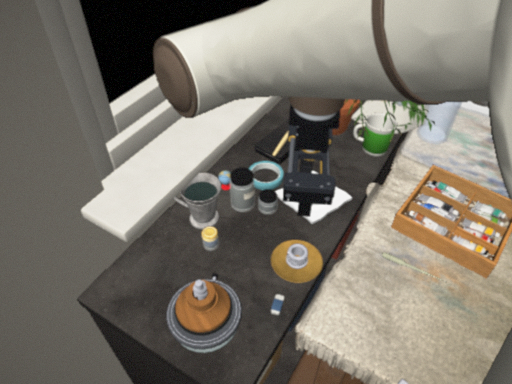

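The nut lies in the dish at about (297,256). I'll go back over the foot and descend around the neck.

carry_out(delta_pos=[[0.2,0.21,0],[0.4,0.42,0],[0.6,0.63,0],[0.765,0.84,0]], spin=[0,0,0,0], gripper=[100,100,100,100])

```text
time_s: 29.6
tcp_pos: [0.4577, -0.0896, 0.2227]
ee_rot: [[-0.646, 0.764, -0.002], [0.764, 0.646, -0.0], [0.001, -0.002, -1.0]]
wrist_force: [1.0, -0.0, -0.5]
gripper_width: 0.996
```

carry_out(delta_pos=[[0.2,0.21,0],[0.4,0.42,0],[0.6,0.63,0],[0.765,0.84,0],[0.765,0.84,0],[0.765,0.84,0]], spin=[0,0,0,0,0,0], gripper=[100,100,100,100,100,100])

```text
time_s: 30.35
tcp_pos: [0.4724, 0.0218, 0.2229]
ee_rot: [[-0.646, 0.764, -0.002], [0.764, 0.646, -0.001], [0.001, -0.002, -1.0]]
wrist_force: [-0.4, -0.6, -0.2]
gripper_width: 1.0
```

carry_out(delta_pos=[[0,0,0.25],[0,0,0.5],[0,0,0.7],[0,0,0.85],[0,0,0.95],[0,0,0.95]], spin=[0,0,0,0,0,0], gripper=[100,100,100,100,90,85])

```text
time_s: 31.1
tcp_pos: [0.4725, 0.0215, 0.128]
ee_rot: [[-0.645, 0.764, -0.002], [0.764, 0.645, -0.001], [0.001, -0.002, -1.0]]
wrist_force: [0.3, -0.4, -0.1]
gripper_width: 0.887
```

Run:
```python
from h import *
s=st(); a=snap('scene','s8.png'); b=snap('top','t8.png')
for q in('foot_neck','foot_base','nut_mid'): print(q,[(round(d['p'],2),np.round(d['centre'],4).tolist()) for d in spot_point('scene',q)[:2]])
c=cv2.hconcat([cv2.resize(a[230:350,140:260],(400,400),interpolation=2),cv2.resize(b[180:280,110:210],(400,400),interpolation=2)])
cv2.imwrite('pics/c8.png',c[:,:,::-1])
```

```text
t 31.1 tcp [0.4725 0.0215 0.128 ] F [ 0.3  -0.37 -0.12] M [ 0.081  0.05  -0.045] w 0.887 j [ 22.4  14.3 -29.2   0.  -46.6 -72.2]
foot_neck [(0.63, [0.4759, 0.0248, 0.0944])]
foot_base [(0.78, [0.4769, 0.0223, 0.0555])]
nut_mid [(0.46, [0.4718, 0.0212, -0.0004]), (0.42, [0.4426, -0.2048, 0.0312])]
```

View pics/c8.png

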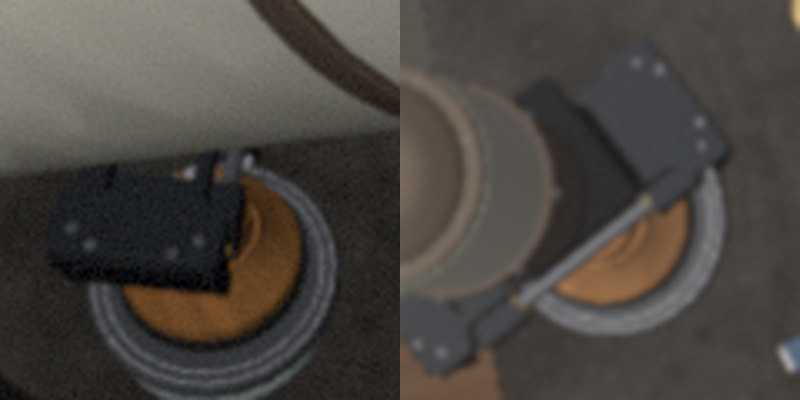

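carry_out(delta_pos=[[0,0.01,0.08],[0,0.01,0.16],[0,0.01,0.22],[0,0.01,0.27],[0,0.01,0.27]], spin=[0,0,0,0,0], gripper=[85,80,75,70,66])

```text
time_s: 31.98
tcp_pos: [0.4734, 0.0228, 0.1011]
ee_rot: [[-0.646, 0.764, -0.001], [0.764, 0.646, -0.0], [0.0, -0.001, -1.0]]
wrist_force: [0.1, -0.8, 0.9]
gripper_width: 0.678
```

carry_out(delta_pos=[[0,0,0],[0,0,0],[0,0,0]], spin=[0,0,0], gripper=[64,62,62])

```text
time_s: 32.35
tcp_pos: [0.4738, 0.0229, 0.1018]
ee_rot: [[-0.646, 0.763, 0.0], [0.763, 0.646, 0.0], [-0.0, 0.0, -1.0]]
wrist_force: [-0.3, -0.3, 0.5]
gripper_width: 0.626
```

No contact on the way down. I'll grip the neck and lift slowly at first.

carry_out(delta_pos=[[0,0,0],[0,0,0],[0,0,0],[0,0,0],[0,0,0]], spin=[0,0,0,0,0], gripper=[60,58,55,50,50])

```text
time_s: 32.98
tcp_pos: [0.4736, 0.0229, 0.1017]
ee_rot: [[-0.646, 0.764, 0.0], [0.764, 0.646, 0.0], [0.0, 0.0, -1.0]]
wrist_force: [-1.3, 2.0, 2.5]
gripper_width: 0.586
```

carry_out(delta_pos=[[0,0,-0.02],[0,0,-0.04],[0,0,-0.06],[0,0,-0.06]], spin=[0,0,0,0], gripper=[50,50,50,50])

```text
time_s: 33.48
tcp_pos: [0.4737, 0.0228, 0.1077]
ee_rot: [[-0.646, 0.764, 0.0], [0.764, 0.646, 0.0], [-0.0, 0.0, -1.0]]
wrist_force: [-0.4, 0.0, -2.4]
gripper_width: 0.583
```

```bash
python3 -c "from h import *;st()"
```

```text
t 33.475 tcp [0.4737 0.0228 0.1077] F [-0.4   0.04 -2.45] M [0.022 0.009 0.057] w 0.583 j [ 22.4  16.1 -30.5   0.  -43.4 -72.2]
```

carry_out(delta_pos=[[0,0,-0.1],[0,0,-0.2],[0,0,-0.35],[0,0,-0.5],[0,0,-0.65],[0,0,-0.8],[0,0,-0.95]], spin=[0,0,0,0,0,0,0], gripper=[50,50,50,50,50,50,50])

```text
time_s: 34.35
tcp_pos: [0.4736, 0.0229, 0.2039]
ee_rot: [[-0.646, 0.764, 0.001], [0.764, 0.646, 0.0], [-0.0, 0.001, -1.0]]
wrist_force: [-0.2, -0.3, -2.7]
gripper_width: 0.585
```

carry_out(delta_pos=[[0,0,-0.15],[0,0,-0.3],[0,0,-0.3],[0,0,-0.3]], spin=[0,0,0,0], gripper=[50,50,50,50])

```text
time_s: 34.85
tcp_pos: [0.4731, 0.0228, 0.2323]
ee_rot: [[-0.646, 0.764, -0.001], [0.764, 0.646, 0.0], [0.001, -0.0, -1.0]]
wrist_force: [-0.6, -0.0, -3.2]
gripper_width: 0.589
```

carry_out(delta_pos=[[-0.2,-0.11,0],[-0.4,-0.22,0],[-0.65,-0.36,0],[-0.887,-0.495,0]], spin=[0,0,0,0], gripper=[50,50,50,50])

```text
time_s: 35.35
tcp_pos: [0.4928, -0.0777, 0.2317]
ee_rot: [[-0.646, 0.763, -0.002], [0.763, 0.646, -0.0], [0.001, -0.001, -1.0]]
wrist_force: [0.4, -0.1, -2.6]
gripper_width: 0.59
```

carry_out(delta_pos=[[-0.22,-0.12,0],[-0.44,-0.25,0],[-0.66,-0.37,0],[-0.887,-0.495,0]], spin=[0,0,0,0], gripper=[50,50,50,50])

```text
time_s: 35.85
tcp_pos: [0.5122, -0.1772, 0.2315]
ee_rot: [[-0.646, 0.764, -0.002], [0.764, 0.646, 0.0], [0.002, -0.001, -1.0]]
wrist_force: [0.7, -0.4, -2.3]
gripper_width: 0.588
```

carry_out(delta_pos=[[-0.22,-0.12,0],[-0.44,-0.25,0],[-0.66,-0.37,0],[-0.887,-0.495,0]], spin=[0,0,0,0], gripper=[50,50,50,50])

```text
time_s: 36.35
tcp_pos: [0.5318, -0.2768, 0.2313]
ee_rot: [[-0.646, 0.764, -0.002], [0.764, 0.646, 0.001], [0.002, -0.001, -1.0]]
wrist_force: [0.4, -0.1, -3.4]
gripper_width: 0.585
```

carry_out(delta_pos=[[-0.22,-0.12,0],[-0.44,-0.25,0],[-0.66,-0.37,0],[-0.8,-0.45,0],[-0.887,-0.495,0],[-0.887,-0.495,0]], spin=[0,0,0,0,0,0], gripper=[50,50,50,50,50,50])

```text
time_s: 37.1
tcp_pos: [0.5515, -0.376, 0.232]
ee_rot: [[-0.645, 0.764, -0.001], [0.764, 0.645, 0.001], [0.001, -0.0, -1.0]]
wrist_force: [-0.6, 0.6, -2.7]
gripper_width: 0.589
```

Run:
```python
from h import *
s=st();print(np.round(s['ee_rot'],3)); a=snap('scene','s9.png'); b=snap('top','t9.png')
for c in('scene','top'):
  for q in('foot_base','foot_neck','pad_top','nut_mid'): print(c,q,[(round(d['p'],2),np.round(d['centre'],4).tolist()) for d in spot_point(c,q)[:1]])
c=cv2.hconcat([cv2.resize(a[120:320,180:380],(400,400),interpolation=2),cv2.resize(b[130:330,200:400],(400,400),interpolation=2)])
cv2.imwrite('pics/c9.png',c[:,:,::-1])
```

```text
t 37.1 tcp [ 0.5515 -0.376   0.232 ] F [-0.57  0.62 -2.67] M [0.05  0.025 0.001] w 0.589 j [-20.4  26.5   6.5  -0.  -70.  -29.4]
[[-0.645  0.764 -0.001]
 [ 0.764  0.645  0.001]
 [ 0.001 -0.    -1.   ]]
scene foot_base []
scene foot_neck []
scene pad_top []
scene nut_mid [(0.85, [0.4407, -0.2033, 0.033])]
top foot_base [(0.7, [0.5514, -0.3776, 0.1879])]
top foot_neck [(0.46, [0.5501, -0.373, 0.2246])]
top pad_top [(0.62, [0.5535, -0.3736, 0.2234])]
top nut_mid []
```

View pics/c9.png

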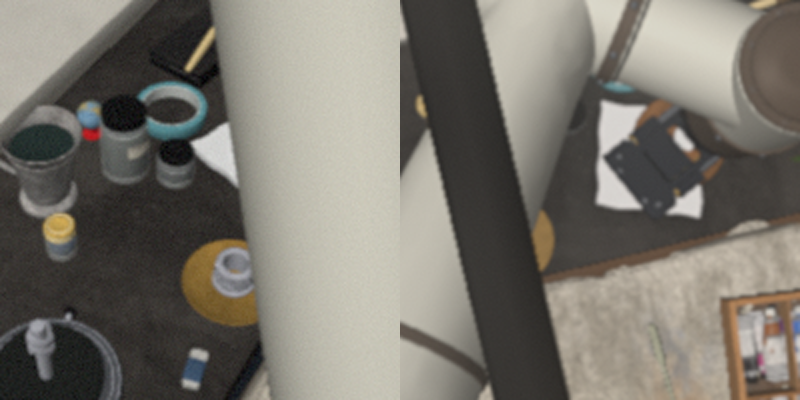

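carry_out(delta_pos=[[0,0,0.2],[0,0,0.45],[0,0,0.7],[0,0,0.95],[0,0,1]], spin=[0,0,0,0,0], gripper=[50,50,50,50,50])

```text
time_s: 38.22
tcp_pos: [0.5505, -0.3753, 0.1305]
ee_rot: [[-0.646, 0.764, -0.004], [0.764, 0.646, 0.002], [0.004, -0.002, -1.0]]
wrist_force: [-0.4, 0.3, -2.9]
gripper_width: 0.586
```

carry_out(delta_pos=[[0,0,0.15],[0,0,0.3],[0,0,0.45],[0,0,0.57],[0,0,0.63],[0,0,0.63]], spin=[0,0,0,0,0,0], gripper=[50,50,50,50,50,50])

```text
time_s: 38.98
tcp_pos: [0.5515, -0.3759, 0.0691]
ee_rot: [[-0.646, 0.763, -0.001], [0.763, 0.646, 0.0], [0.001, -0.0, -1.0]]
wrist_force: [0.5, 0.1, -2.2]
gripper_width: 0.587
```

Run:
```python
from h import *
s=st()
im=cv2.imread('pics/top0.png').astype(int)
m=((im.min(2)>165)).astype(np.uint8); m[:, :285]=0; m[:,365:]=0; m[:172]=0; m[248:]=0
k=cv2.moments(m,True); c=[k['m10']/k['m00'],k['m01']/k['m00']]; print(c,k['m00'],ray('top',[c],.009))
snap('top','t10.png'); snap('scene','s10.png')
for q in('foot_base','foot_neck'): print(q,[(round(d['p'],2),np.round(d['centre'],4).tolist()) for d in spot_point('top',q)[:1]])
```

```text
t 38.975 tcp [ 0.5515 -0.3759  0.0691] F [ 0.5   0.08 -2.22] M [ 0.007 -0.002 -0.03 ] w 0.587 j [-20.4  34.7  -4.5   0.  -50.8 -29.4]
[324.86649214659684, 209.34592370979806] 2674.0 [[ 0.5488043  -0.37885383  0.009     ]]
foot_base [(0.68, [0.553, -0.3751, 0.0244])]
foot_neck [(0.59, [0.5522, -0.3742, 0.0626])]
```

View pics/t10.png

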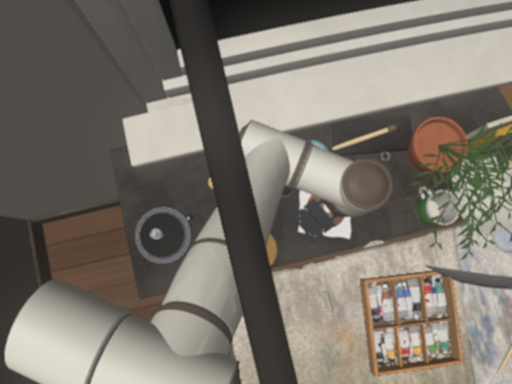

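The foot hangs over the middle of the pad, which is at about (325,209). The pad's mask centroid agrees with the networks to within 4 mm. I'll lower it gently.

carry_out(delta_pos=[[0,0,0.025],[0,0,0.05],[0,0,0.075],[0,0,0.095],[0,0,0.105],[0,0,0.105]], spin=[0,0,0,0,0,0], gripper=[50,50,50,50,50,50])

```text
time_s: 39.92
tcp_pos: [0.5516, -0.3759, 0.059]
ee_rot: [[-0.646, 0.764, -0.0], [0.764, 0.646, 0.0], [0.0, -0.0, -1.0]]
wrist_force: [-1.0, -0.0, -2.6]
gripper_width: 0.581
```

carry_out(delta_pos=[[0,0,0.006],[0,0,0.012],[0,0,0.018],[0,0,0.018]], spin=[0,0,0,0], gripper=[50,50,50,50])

```text
time_s: 40.42
tcp_pos: [0.5516, -0.3759, 0.0572]
ee_rot: [[-0.646, 0.764, -0.0], [0.764, 0.646, 0.0], [0.0, -0.0, -1.0]]
wrist_force: [0.7, -0.3, -2.5]
gripper_width: 0.586
```

carry_out(delta_pos=[[0,0,0.006],[0,0,0.012],[0,0,0.012]], spin=[0,0,0], gripper=[50,50,50])

```text
time_s: 40.8
tcp_pos: [0.5516, -0.3759, 0.056]
ee_rot: [[-0.646, 0.764, -0.0], [0.764, 0.646, 0.0], [0.0, -0.0, -1.0]]
wrist_force: [0.6, -0.8, -2.7]
gripper_width: 0.591
```

```bash
python3 -c "from h import *;st()"
```

```text
t 40.8 tcp [ 0.5516 -0.3759  0.056 ] F [ 0.59 -0.76 -2.74] M [-0.003  0.003  0.017] w 0.591 j [-20.4  35.5  -5.2   0.  -49.3 -29.4]
```

carry_out(delta_pos=[[0,0,0.005],[0,0,0.01],[0,0,0.01]], spin=[0,0,0], gripper=[50,50,50])

```text
time_s: 41.18
tcp_pos: [0.5517, -0.376, 0.0555]
ee_rot: [[-0.646, 0.763, 0.0], [0.763, 0.646, -0.0], [-0.0, 0.0, -1.0]]
wrist_force: [-0.3, 1.1, -0.8]
gripper_width: 0.586
```

```bash
python3 -c "from h import *;st()"
```

```text
t 41.175 tcp [ 0.5517 -0.376   0.0555] F [-0.33  1.13 -0.81] M [0.225 0.241 0.019] w 0.586 j [-20.4  35.6  -5.2   0.  -49.3 -29.4]
```

Touching (Fz has risen from −2.7 to −0.8 N). I'll go a touch lower, then release and rise.

carry_out(delta_pos=[[0,0,0.004],[0,0,0.004]], spin=[0,0], gripper=[50,50])

```text
time_s: 41.42
tcp_pos: [0.5517, -0.376, 0.0554]
ee_rot: [[-0.646, 0.763, 0.0], [0.763, 0.646, -0.0], [-0.0, -0.0, -1.0]]
wrist_force: [-2.3, 1.2, 3.6]
gripper_width: 0.587
```

carry_out(delta_pos=[[0,0,0],[0,0,0],[0,0,0],[0,0,0],[0,0,0]], spin=[0,0,0,0,0], gripper=[60,66,75,85,85])

```text
time_s: 42.05
tcp_pos: [0.5516, -0.376, 0.0545]
ee_rot: [[-0.646, 0.764, -0.0], [0.764, 0.646, 0.0], [0.0, -0.0, -1.0]]
wrist_force: [0.9, -0.2, 0.0]
gripper_width: 0.829
```

carry_out(delta_pos=[[0,0,-0.05],[0,0,-0.15],[0,0,-0.35],[0,0,-0.6],[0,0,-0.9],[0,0,-1],[0,0,-1]], spin=[0,0,0,0,0,0,0], gripper=[95,100,100,100,100,100,100])

```text
time_s: 42.92
tcp_pos: [0.5518, -0.3759, 0.1554]
ee_rot: [[-0.646, 0.764, 0.002], [0.764, 0.646, -0.0], [-0.001, 0.001, -1.0]]
wrist_force: [-1.1, 1.5, -0.1]
gripper_width: 1.0
```

carry_out(delta_pos=[[0,0,-0.3],[0,0,-0.6],[0,0,-0.6]], spin=[0,0,0], gripper=[100,100,100])

```text
time_s: 43.3
tcp_pos: [0.5524, -0.3763, 0.2161]
ee_rot: [[-0.646, 0.763, 0.003], [0.763, 0.646, -0.001], [-0.003, 0.001, -1.0]]
wrist_force: [-0.5, -0.3, 0.3]
gripper_width: 0.999
```

carry_out(delta_pos=[[-0.2,-0.3,0],[-0.4,-0.6,0],[-0.6,-0.9,0],[-0.6,-0.9,0]], spin=[0,0,0,0], gripper=[100,100,100,100])

```text
time_s: 43.8
tcp_pos: [0.5198, -0.4813, 0.2113]
ee_rot: [[-0.643, 0.766, -0.004], [0.766, 0.643, 0.003], [0.005, -0.001, -1.0]]
wrist_force: [-1.3, 0.6, -0.8]
gripper_width: 0.998
```

Run:
```python
from h import *
s=st(); a=snap('scene','s11.png'); b=snap('top','t11.png')
for c in('scene','top'):
  for q in('foot_base','foot_neck','pad_top','nut_mid','dish_top'): print(c,q,[(round(d['p'],2),np.round(d['centre'],4).tolist()) for d in spot_point(c,q)[:1]])
c=cv2.hconcat([cv2.resize(a[120:320,180:380],(400,400),interpolation=2),cv2.resize(b[130:330,200:400],(400,400),interpolation=2)])
cv2.imwrite('pics/c11.png',c[:,:,::-1])
```

```text
t 43.8 tcp [ 0.5198 -0.4813  0.2113] F [-1.28  0.62 -0.82] M [ 0.13   0.006 -0.021] w 0.998 j [-29.8  31.4  11.7  -0.  -70.6 -20.2]
scene foot_base [(0.6, [0.5541, -0.3764, 0.0079])]
scene foot_neck [(0.79, [0.5541, -0.3771, 0.0473])]
scene pad_top [(0.93, [0.5531, -0.3732, 0.0122])]
scene nut_mid [(0.57, [0.4409, -0.2042, 0.0301])]
scene dish_top [(0.76, [0.4443, -0.2053, 0.0099])]
top foot_base []
top foot_neck []
top pad_top []
top nut_mid [(0.43, [0.6752, -0.34, 0.0014])]
top dish_top []
```

View pics/c11.png

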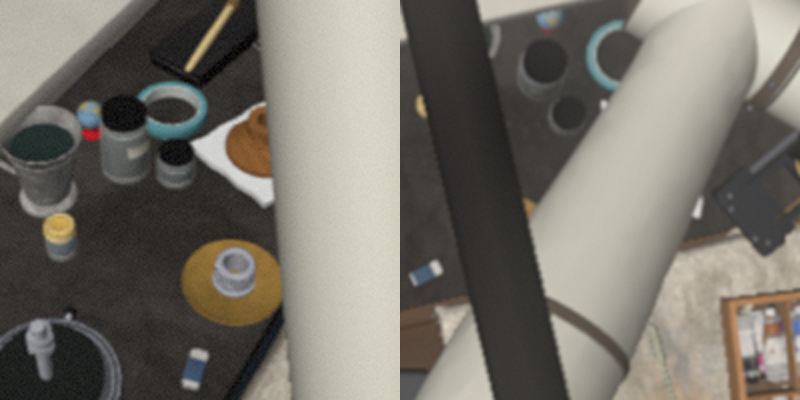

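The foot stands upright on the pad and the nut lies in the dish, both let go, and the jars, tape and eraser are where they were. The gripper is clear, so I'll hand in.

```bash
python3 -c "from h import *;print(finish_job());st()"
```

```text
the job is handed in; nothing more can be done
None
the job is handed in; nothing more can be done
```

The globe foot is off the lining wheel and standing on the foam pad. The nut is in the brass dish, and the job is handed in at about 44 s of the 67 s allowed; no verdict was reported.

- **Nut:** I felt for its centre, gripped it and turned it clockwise. It took about 0.2 N m at first, then gave. I followed its climb with at most about 3.5 N up or down at the wrist. The force fell to the nut's own weight after roughly 90–140°. I turned it on to about 150° before lifting it straight off and setting it in the dish with about 5 N.
- **Foot:** I gripped it by the neck and lifted it straight up off the stud. It went onto the pad with about 4 N, then I let go and moved the arm clear.

**Last checks:**
- **Positions:** the network puts the foot's base 3 mm from the pad's centre and the nut 4 mm from the dish's centre. Measuring the pad's outline in the first top picture puts its centre about 4 mm from the network's figure, still well inside the 20 mm allowed.
- **Last pictures:** in the scene view the foot is upright and the bystanders look unmoved, but I only judged that by eye. The arm hid part of the foot there and all of it in the top view, so the final foot check rests on one camera. The top camera's only nut report (0.43 confidence) was at the tape roll, a false find.

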